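# Find the full sample tins by feel

## Task

Some of the three look-alike closed tins leaning in the slanted rack are still full of samples (one or two of them); the rest are empty. Lift the tins to feel their weight and set every full one upright in the flat steel tray, gently; the empty ones must end seated in the rack's bays, and nothing may be toppled or knocked about.

Things in the scene. Friction and masses are not known exactly. Their poses are not given: they have to be found in the camera images.
- tin_a: A closed aluminium tin, grey fixed lid, 60 (x) by 48 (y) by 100 mm (z). Origin: centre of the underside; z: up through the lid. Starts seated in a bay, leaning 40 degrees (top towards the rack's -x), its 48 mm width along the rack's y. Any tin may be full, whatever its name or place: empty 0.13 kg, full 0.50 to 0.65 kg
- tin_b: Same as tin_a: look-alike sample tin, same size, origin, axes and possible weights
- tin_c: Same as tin_a: look-alike sample tin, same size, origin, axes and possible weights
- rack: Fixed grey sheet-metal rack, 110 mm deep (x) by 252 mm wide (y), three bays side by side at y = +86, 0, -86 mm. Origin: centre of the underside; x points away from the robot at yaw 0, z up. A seated tin rests against the bay's front (low) wall, its underside centre at x = 7, z = 43 mm in this frame; 38 mm clear between neighbouring tins
- bay_mid (a point): Centre of the middle bay's sloping floor (rack x = 10, y = 0, z = 46 mm), axes parallel to the rack's. Tins go in and out along the bay axis (-0.643, 0, 0.766) of these axes. Pocket 70 mm along the slope, 58 mm wide: 5 mm free all round a centred tin. Heights along the bay axis: front wall 40 mm, back wall 18 mm, side guides 20 mm
- tray: Fixed flat steel tray on the worktop, 110 (x) by 180 mm (y), rim 12 mm high and 3 mm thick, floor 3 mm above the worktop. Origin: centre of the underside; axes along its sides. Empty, right of the rack; room for two tins side by side (for instance at y = +44 and -44 mm). Solid testing machines, not listed, stand behind tray and rack and left of the rack
- stapler: Bystander: red and black stapler, 34 x 136 x 46 mm high, lying to the right (-y) of the tray; leave alone. Origin: centre of the underside
- glue_stick: Bystander: orange and yellow glue stick, 20 x 98 x 20 mm, lying behind the rack; leave alone. Origin: centre of the underside
- mug: Bystander: mug, 92 x 127 x 93 mm high, standing to the left; leave alone. Origin: centre of the underside

How it is judged:
At the end, for the whole second after the job is handed in: Every full tin stands upright (within 0.08 rad) on the tray's floor, inside its rim, its weight on the tray; every empty tin sits in a bay of the rack, leaning as the bay does (tilt 0.58 to 0.82 rad, within about 15 mm of the seated place in depth and 10 mm in height); all released and at rest (((contact force between tin_a and tray above 2.5 N and angle between tin_a's own z axis and vertical below 0.08 rad and z of tin_a in the frame of tray between -0.002 and 0.008 m and linear speed of tin_a below 0.02 m/s) or (contact force between tin_a and rack between 0.4 and 2.5 N and angle between tin_a's own z axis and vertical between 0.58 and 0.82 rad and z of tin_a in the frame of rack between 0.036 and 0.056 m and x of tin_a in the frame of rack between -0.005 and 0.025 m and linear speed of tin_a below 0.02 m/s)) and ((contact force between tin_b and tray above 2.5 N and angle between tin_b's own z axis and vertical below 0.08 rad and z of tin_b in the frame of tray between -0.002 and 0.008 m and linear speed of tin_b below 0.02 m/s) or (contact force between tin_b and rack between 0.4 and 2.5 N and angle between tin_b's own z axis and vertical between 0.58 and 0.82 rad and z of tin_b in the frame of rack between 0.036 and 0.056 m and x of tin_b in the frame of rack between -0.005 and 0.025 m and linear speed of tin_b below 0.02 m/s)) and ((contact force between tin_c and tray above 2.5 N and angle between tin_c's own z axis and vertical below 0.08 rad and z of tin_c in the frame of tray between -0.002 and 0.008 m and linear speed of tin_c below 0.02 m/s) or (contact force between tin_c and rack between 0.4 and 2.5 N and angle between tin_c's own z axis and vertical between 0.58 and 0.82 rad and z of tin_c in the frame of rack between 0.036 and 0.056 m and x of tin_c in the frame of rack between -0.005 and 0.025 m and linear speed of tin_c below 0.02 m/s))); the robot touches nothing.
It fails at once if a tin is toppled (more than 70 degrees from upright) (angle between any of tin_a, tin_b, tin_c's own z axis and vertical above 1.22 rad).
It fails at once if a tin is dropped or banged into the tray (faster than 0.5 m/s within 9 mm of its floor) ((horizontal distance between tin_a and tray below 0.1 m and z of tin_a in the frame of tray below 0.012 m and linear speed of tin_a above 0.5 m/s) or (horizontal distance between tin_b and tray below 0.1 m and z of tin_b in the frame of tray below 0.012 m and linear speed of tin_b above 0.5 m/s) or (horizontal distance between tin_c and tray below 0.1 m and z of tin_c in the frame of tray below 0.012 m and linear speed of tin_c above 0.5 m/s)).
It fails at once if the stapler, glue stick or mug is knocked more than 40 mm away (distance of any of stapler, glue_stick, mug from where it was at the start of the episode above 0.04 m).
It also fails if it takes over 72 s, if anything falls off the work surface, if the arm or the gripper's body presses on something with over 40 N, if the wrist force passes 120 N, or if a joint passes its speed limit or range.

## Robot

A 7-joint arm with a two-finger parallel gripper is mounted at the origin on a cart in front of the work surface, level with it; the furniture and walls round the work are solid. World frame = base frame: x ahead of the robot, y to its left, z up, the work surface at z = 0. Lengths are in m, angles in rad, forces in N, time in s.
With the tool pointing down it reaches from about 0.35 to 0.9 m from the base axis. Payload 7.2 kg.
Tool frame: the origin (TCP) lies at the very end of the fingers, on their centre line; the grasp point (between the pads) lies 19 mm behind it (r.grip_depth is the distance from the TCP to the grasp point, in m); z points along the fingers, y is the line along which they close (so a half turn about z gives the same grasp; the last joint's range is limited). The gripper opens to 88 mm and grips with 3 to 60 N. Pads are 20 mm wide; open, the fingers measure 115 mm over their backs; the gripper's body (75 mm by 178 mm) begins 61 mm behind the grasp point.
Start: joints at [1.108, 0.411, -0.013, 1.596, 0.006, 1.134, -0.082], TCP at [0.24, -0.577, 0.223] pointing down, gripper open.
Joint ranges: [-2.95, 2.95], [-0.29, 1.99], [-1.47, 1.44], [0.14, 2.54], [-1.03, 4.17], [0.13, 1.85], [-2.86, 2.86]. Speed limits (rad/s): [2.39, 2.39, 3.01, 3.01, 3.14, 3.14, 3.14].

## Interface

Orientations are given as a unit quaternion [x, y, z, w].
In Python, from plant import r gives the robot as it stands.
- The arm moves only by the shell command python3 -m creep 'ROWS'. ROWS is JSON, one flat list of numbers, 7 for each row, row after row: the shift along the tool's x, y, z in units of 0.25 m (1.0 is 0.25 m), then the turn, a rotation vector about the tool's x, y, z in units of 45 degrees (1.0 is 45 degrees), then the opening, from 0 (shut) to 1 (fully open). In form: [x, y, z, wx, wy, wz, jaw, x, y, z, wx, wy, wz, jaw, ...]. A call has 1 to 5 rows; each row shifts and turns the commanded pose from where the row before left it, along the tool's axes as they then stand; what a row does not reach is not made up. A row lasts 1/8 s, in which the tool goes at most 62.5 mm and 10.7 degrees, less where a joint would pass 70% of its speed; a pose out of reach is approached as far as the arm can. A call with a number of a shift or a turn outside -1 to 1 is refused whole. A call with a gripper value outside its range is refused whole. The fingers move at their own pace and stop on an object; the grip force is fixed at half the most. Time passes only in rows, so rows that do not move let the fingers close. It gives the time, the measured TCP pose, the force, the opening and the grip force at its end, in the units of the state.
- r.observe(): the state, without advancing time (a new reading comes with each control period).
- r.get_image(name): name is "scene" or "side" or "wrist"; returns a dict with "pixels" (420x560x3 uint8, red, green, blue), "mtx" (3x3 intrinsics, pixels), "k1" (the pictures are not rectified: a ray, as slopes to the right and down, at radius r is drawn at 1 + k1 r^2 times it, then the intrinsics apply), "view" (4x4, takes a point from world to camera coordinates). Camera axes: x right, y up, looking along -z (the intrinsics and any distortion apply to the point x, -y, -z); pixel columns grow to the right and rows downward; lengths in m; the calibration is good to about 2 mm. A picture is of the moment at which its call begins. There is no depth.
- r.close_job(): hands the job in; it is judged then, once.
The state is a dict: "t": time; "joints": joint angles; "joint_vel": joint speeds; "joint_torque": joint torques, N m; "ee_pos": TCP position; "ee_rot": TCP orientation; "contact_force": force on the tool from outside, world axes, zero at the start; "wrist_torque": the same for the moment, N m; "gripper_width": finger opening in m; "grip_force": force on a finger pad.
Only numpy, scipy, OpenCV 4.12 (cv2) and the standard library are available. Lean on these libraries where they do the work, as an engineer would, in place of code of your own. Each camera call takes 0.05 s, during which the arm holds its last target. There are 200 camera calls.

## Working session

There is one attempt and no reset: what is moved stays moved. The work goes in short steps, Python scripts to look and compute and a shell command to move; the robot and the scene stay as the last step left them, time stands still between calls to the robot, and variables do not carry over. Pictures are saved under pics/ and viewed, at most 10 in all, crops included, and the job is handed in when it is done.

```bash
ls; mkdir -p pics; python3 - <<'E'
from plant import r
import cv2,numpy as np
o=r.observe(); print({k:np.round(v,3).tolist() for k,v in o.items()})
for n in ("scene","side"):
    d=r.get_image(n); cv2.imwrite(f"pics/{n}0.png",d["pixels"][:,:,::-1]); print(n,d["mtx"].tolist(),d["k1"],np.round(d["view"],4).tolist())
print(r.grip_depth)
E
```

```text
pics
{'t': 0.0, 'joints': [1.108, 0.412, -0.013, 1.597, 0.006, 1.134, -0.082], 'joint_vel': [-0.001, -0.002, 0.0, 0.0, -0.001, -0.001, 0.001], 'joint_torque': [0.001, -58.795, 0.642, -29.106, -0.054, 0.018, 0.0], 'ee_pos': [0.24, -0.576, 0.222], 'ee_rot': [0.981, 0.196, -0.0, -0.001], 'contact_force': [-0.331, -0.025, 0.225], 'wrist_torque': [0.034, -0.025, 0.027], 'grip_force': 0.0, 'gripper_width': 0.088}
scene [[543.6801389291744, 0.0, 281.9414461077601], [0.0, 543.6801389291744, 213.56169037649596], [0.0, 0.0, 1.0]] -0.1485360111906319 [[-0.5315, -0.8471, 0.003, 0.2602], [0.5694, -0.3546, 0.7416, -0.3688], [-0.6271, 0.3959, 0.6708, -1.4691], [0.0, 0.0, 0.0, 1.0]]
side [[469.2689948116652, 0.0, 272.83644959860663], [0.0, 469.2689948116652, 204.02963174097525], [0.0, 0.0, 1.0]] -0.0329280558608345 [[-0.5154, -0.857, 0.0061, 0.2544], [0.7368, -0.4395, 0.5137, -0.4415], [-0.4376, 0.2692, 0.8579, -1.4258], [0.0, 0.0, 0.0, 1.0]]
0.0187
```

View pics/scene0.png

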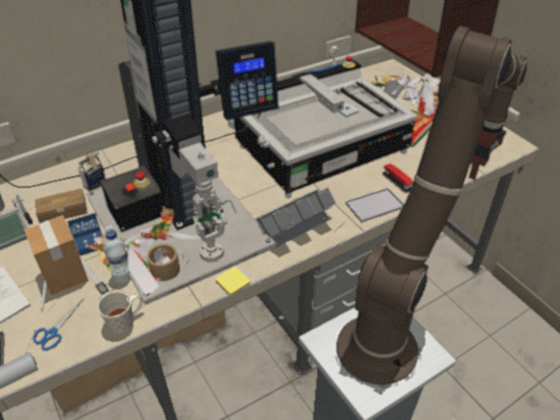

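View pics/side0.png

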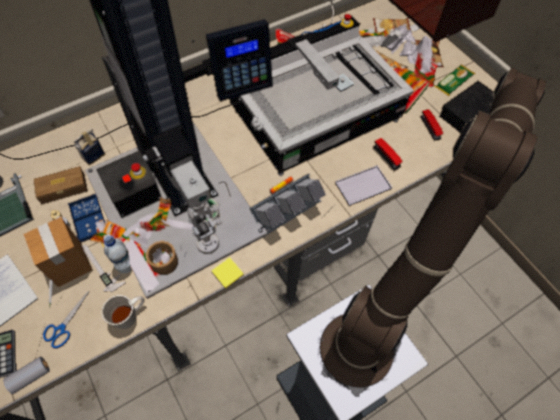

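The scene and side views show the rack at about (297,215) and (288,203), the tray at about (375,204) and (363,185), and the stapler at about (398,175) and (388,152). I'll enlarge both next.

```bash
python3 - <<'E'
import cv2,numpy as np
a=cv2.imread("pics/scene0.png")[160:260,245:425]; b=cv2.imread("pics/side0.png")[140:240,240:420]
f=lambda i:cv2.resize(i,(720,400),interpolation=cv2.INTER_CUBIC)
c=np.vstack([cv2.resize(a,(540,300),interpolation=2),cv2.resize(b,(540,300),interpolation=2)])
cv2.imwrite("pics/crop0.png",c)
E
```

```text
(no output)
```

View pics/crop0.png

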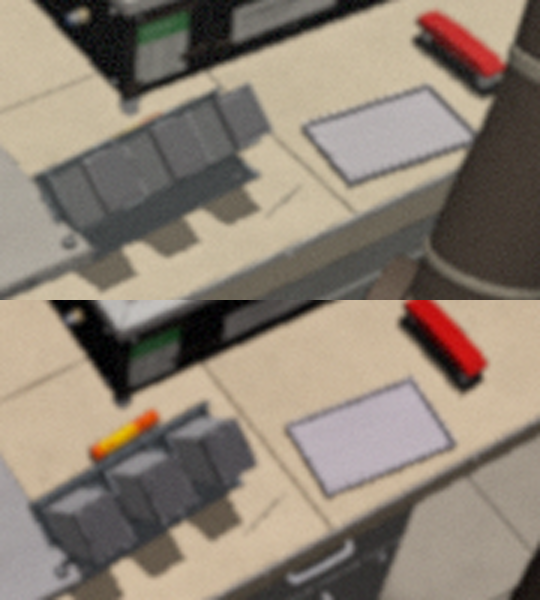

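```bash
cat > h.py <<'E'
import numpy as np,cv2
from plant import r
from scipy.spatial.transform import Rotation as R
def ray(d,px):
    K,k=np.array(d["mtx"]),d["k1"]; V=np.array(d["view"])
    q=(np.atleast_2d(px)-K[:2,2])/K[[0,1],[0,1]]; u=q.copy()
    for _ in range(10): u=q/(1+k*(u**2).sum(1,keepdims=True))
    v=np.c_[u[:,0],-u[:,1],-np.ones(len(u))]@V[:3,:3]
    return -V[:3,:3].T@V[:3,3], v/np.linalg.norm(v,axis=1,keepdims=True)
def plane(d,px,z):
    c,v=ray(d,px); return c+v*((z-c[2])/v[:,2])[:,None]
def tri(d1,p1,d2,p2):
    c1,v1=ray(d1,p1); c2,v2=ray(d2,p2); out=[]
    for a,b in zip(v1,v2):
        s=np.linalg.lstsq(np.c_[a,-b],c2-c1,rcond=None)[0]
        A,B=c1+a*s[0],c2+b*s[1]; out.append(np.r_[(A+B)/2,np.linalg.norm(A-B)])
    return np.array(out)
def project(d,P):
    V=np.array(d["view"]); c=np.atleast_2d(P)@V[:3,:3].T+V[:3,3]
    u=np.c_[c[:,0],-c[:,1]]/-c[:,2:]; u=u*(1+d["k1"]*(u**2).sum(1,keepdims=True))
    K=np.array(d["mtx"]); return u*K[[0,1],[0,1]]+K[:2,2]
E
python3 - <<'E'
from h import *
np.set_printoptions(precision=4,suppress=True)
s,t=r.get_image("scene"),r.get_image("side")
S=lambda L:np.array(L)/3+[245,160]
T=lambda L:np.array(L)/3+[240,140]
a=plane(s,S([(303,128),(430,85),(475,135),(350,185)]),.012); b=plane(t,T([(287,127),(410,78),(455,143),(330,195)]),.012)
print("tray",a,b,a.mean(0),b.mean(0),sep="\n")
print("rack back top L,R",tri(s,S([(38,178),(218,90)]),t,T([(32,202),(207,103)])))
print("glue",plane(t,T([(90,155),(157,113)]),.01), "stapler",plane(t,T([(405,20),(465,88)]),.0))
E
```

```text
tray
[[ 0.5216 -0.2851  0.012 ]
 [ 0.5035 -0.4645  0.012 ]
 [ 0.4048 -0.4496  0.012 ]
 [ 0.4152 -0.271   0.012 ]]
[[ 0.5266 -0.2892  0.012 ]
 [ 0.508  -0.4645  0.012 ]
 [ 0.4023 -0.4523  0.012 ]
 [ 0.4206 -0.2775  0.012 ]]
[ 0.4613 -0.3675  0.012 ]
[ 0.4644 -0.3709  0.012 ]
rack back top L,R [[ 0.572   0.0423  0.0529  0.0004]
 [ 0.5762 -0.1992  0.0686  0.0006]]
glue [[ 0.6163 -0.0617  0.01  ]
 [ 0.6267 -0.1641  0.01  ]] stapler [[ 0.5907 -0.5229  0.    ]
 [ 0.4657 -0.5223  0.    ]]
```

```bash
cat >> h.py <<'E'
TILT=np.deg2rad(40)
def tool(yaw,tilt):  # tool y=-y of frame at yaw, tilted so z leans to +x by tilt
    return R.from_euler('z',yaw)*R.from_quat([1,0,0,0])*R.from_euler('y',tilt)
def plan(pos,rot,n,cur=None):
    o=r.observe(); p,q=(np.array(o["ee_pos"]),R.from_quat(o["ee_rot"])) if cur is None else cur
    w=(q.inv()*rot).as_rotvec()/n; d=(np.array(pos)-p)/n; rows=[]
    for i in range(n):
        qi=q*R.from_rotvec(w*i)
        rows.append(np.round(np.r_[qi.inv().apply(d)/.25,w/np.deg2rad(45)],3).tolist())
    for x in rows: print(x)
E
python3 - <<'E'
from h import *
plan([.37,-.08,.24],tool(0,TILT),10)
E
```

```text
[0.124, -0.163, -0.007, -0.018, 0.088, 0.048]
[0.118, -0.168, -0.001, -0.018, 0.088, 0.048]
[0.112, -0.172, 0.005, -0.018, 0.088, 0.048]
[0.105, -0.177, 0.01, -0.018, 0.088, 0.048]
[0.097, -0.181, 0.014, -0.018, 0.088, 0.048]
[0.089, -0.184, 0.018, -0.018, 0.088, 0.048]
[0.081, -0.188, 0.021, -0.018, 0.088, 0.048]
[0.072, -0.191, 0.024, -0.018, 0.088, 0.048]
[0.063, -0.194, 0.026, -0.018, 0.088, 0.048]
[0.054, -0.196, 0.027, -0.018, 0.088, 0.048]
```

```bash
python3 -m creep '[0.12,-0.16,-0.01,-0.02,0.09,0.05,0.7, 0.12,-0.17,0,-0.02,0.09,0.05,0.7, 0.11,-0.17,0.005,-0.02,0.09,0.05,0.7, 0.105,-0.18,0.01,-0.02,0.09,0.05,0.7, 0.1,-0.18,0.015,-0.02,0.09,0.05,0.7]'
python3 -m creep '[0.09,-0.185,0.02,-0.02,0.09,0.05,0.7, 0.08,-0.19,0.02,-0.02,0.09,0.05,0.7, 0.07,-0.19,0.025,-0.02,0.09,0.05,0.7, 0.06,-0.195,0.025,-0.02,0.09,0.05,0.7, 0.055,-0.195,0.025,-0.02,0.09,0.05,0.7]'
python3 -m creep '[0,0,0,0,0,0,0.7]'
python3 - <<'E'
from h import *
plan([.37,-.08,.24],tool(0,TILT),2)
d=r.get_image("wrist"); cv2.imwrite("pics/w1.png",d["pixels"][:,:,::-1]); print(d["k1"],np.array(d["mtx"]).round(1).tolist())
np.save("w1.npy",d,allow_pickle=True)
print(project(d,[[.53,-.08,.046],[.46,-.08,.12]]))
E
```

```text
t: 0.82
ee_pos: [0.3062, -0.3276, 0.2316]
ee_rot: [0.979, 0.096, 0.181, 0.004]
contact_force: [0.2, 1.5, -0.2]
gripper_width: 0.0615
grip_force: 0.0
t: 1.45
ee_pos: [0.4007, -0.0979, 0.2341]
ee_rot: [0.94, -0.007, 0.342, 0.001]
contact_force: [6.9, -0.2, 5.0]
gripper_width: 0.0613
grip_force: 0.0
t: 1.58
ee_pos: [0.402, -0.0931, 0.2345]
ee_rot: [0.94, 0.0, 0.342, -0.001]
contact_force: [-0.3, -0.3, 0.2]
gripper_width: 0.0614
grip_force: 0.0
[-0.042, -0.026, -0.05, -0.001, -0.0, 0.0]
[-0.042, -0.026, -0.05, -0.001, -0.0, 0.0]
-0.006200509548451434 [[342.2, 0.0, 282.5], [0.0, 342.2, 209.6], [0.0, 0.0, 1.0]]
[[271.3988108  200.37209839]
 [267.7446406  233.64942532]]
```

View pics/w1.png

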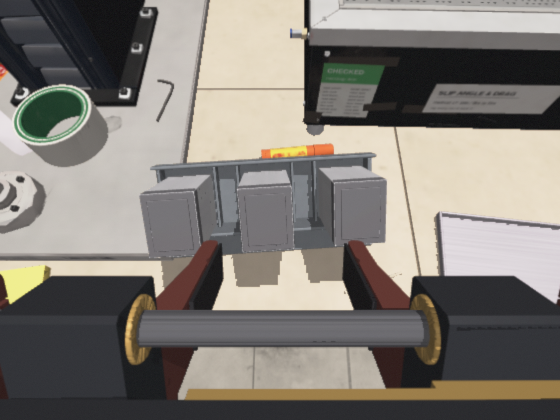

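The wrist view shows three lids facing the camera, centred near (174,222), (266,218) and (360,212). The rack's back edge runs from (155,165) to (375,157), and the fingers are below. I'll refine the lid corners.

```bash
python3 - <<'E'
from h import *
np.set_printoptions(precision=4,suppress=True)
d=np.load("w1.npy",allow_pickle=True).item(); g=cv2.cvtColor(d["pixels"],cv2.COLOR_RGB2GRAY)
C=np.float32([(145,192),(199,190),(203,250),(150,256),(239,188),(292,188),(293,247),(242,250),(333,182),(384,180),(384,240),(338,244)])
D=cv2.cornerSubPix(g,C.reshape(-1,1,2).copy(),(4,4),(-1,-1),(3,30,.01)).reshape(-1,2)
print(np.c_[C,D])
for X in (C,D):
    # corner heights: lid centre z .1196 ; top edge (far) +30mm*0.643, near -
    z=np.tile([.1196+.0193,.1196+.0193,.1196-.0193,.1196-.0193],3)
    P=np.array([plane(d,X[i:i+1],z[i])[0] for i in range(12)]).reshape(3,4,3)
    c=P.mean(1); print(c, "width",np.linalg.norm(P[:,0]-P[:,1],axis=1),"len",np.linalg.norm(P[:,1]-P[:,2],axis=1))
    v=c[0]-c[2]; yaw=np.arctan2(-v[0],v[1]); print("pitch",np.linalg.norm(v)/2,"yaw",np.degrees(yaw), "rack",c.mean(0)+R.from_euler('z',yaw).apply([.0573,0,0]))
b=plane(d,[(155,165),(375,157)],.06);print(b)
E
```

```text
[[145.     192.     145.     192.    ]
 [199.     190.     199.     190.    ]
 [203.     250.     203.     250.    ]
 [150.     256.     150.     256.    ]
 [239.     188.     235.7074 188.313 ]
 [292.     188.     292.     188.    ]
 [293.     247.     294.7803 249.4666]
 [242.     250.     242.5153 253.2486]
 [333.     182.     331.657  180.6392]
 [384.     180.     386.2379 179.9734]
 [384.     240.     384.5348 241.897 ]
 [338.     244.     334.3754 246.4422]]
[[ 0.4705  0.0043  0.1196]
 [ 0.4742 -0.0786  0.1196]
 [ 0.4811 -0.1636  0.1196]] width [0.0472 0.0466 0.0456] len [0.0573 0.0566 0.0577]
pitch 0.08412755916488021 yaw 3.607555548983097 rack [ 0.5324 -0.0757  0.1196]
[[ 0.4705  0.0043  0.1196]
 [ 0.4728 -0.0785  0.1196]
 [ 0.4803 -0.163   0.1196]] width [0.0472 0.0495 0.0486] len [0.0573 0.0584 0.059 ]
pitch 0.08380855382433543 yaw 3.375610335736462 rack [ 0.5317 -0.0757  0.1196]
[[ 0.5696  0.0577  0.06  ]
 [ 0.581  -0.2034  0.06  ]]
```

```bash
cat >> h.py <<'E'
RX,RY,RYAW=.532,-.0757,np.deg2rad(3.3)
def rackpt(y,h,x0=.007,z0=.043): # TCP at height h along bay axis over seated tin underside
    return np.array([RX,RY,0])+R.from_euler('z',RYAW).apply([x0-.643*h,y,z0+.766*h])
RT=tool(RYAW,TILT)
E
python3 - <<'E'
from h import *
plan(rackpt(-.086,.125),RT,4)
print(); plan(rackpt(-.086,.053),RT,4,(rackpt(-.086,.125),RT))
E
```

```text
[-0.013, 0.071, 0.113, 0.012, 0.0, -0.015]
[-0.014, 0.072, 0.113, 0.012, 0.0, -0.015]
[-0.015, 0.073, 0.112, 0.012, 0.0, -0.015]
[-0.016, 0.073, 0.111, 0.012, 0.0, -0.015]

[0.0, 0.0, 0.072, 0.0, 0.0, 0.0]
[0.0, 0.0, 0.072, 0.0, 0.0, 0.0]
[0.0, 0.0, 0.072, 0.0, 0.0, 0.0]
[0.0, 0.0, 0.072, 0.0, 0.0, 0.0]
```

```bash
python3 -m creep '[-0.015,0.072,0.112,0.012,0,-0.015,0.7, -0.015,0.072,0.112,0.012,0,-0.015,0.7, -0.015,0.072,0.112,0.012,0,-0.015,0.7, -0.015,0.072,0.112,0.012,0,-0.015,0.7, 0,0,0,0,0,0,0.7]'
python3 - <<'E'
from h import *
plan(rackpt(-.086,.125),RT,1)
d=r.get_image("wrist"); cv2.imwrite("pics/w2.png",d["pixels"][:,:,::-1])
np.save("w2.npy",d,allow_pickle=True)
b=rackpt(-.086,.1); ry=R.from_euler('z',RYAW); u=ry.apply([.766,0,.643])*.03; v=ry.apply([0,.024,0])
print(project(d,[b+u+v,b+u-v,b-u-v,b-u+v]).round(1).tolist())
E
```

```text
t: 2.25
ee_pos: [0.4356, -0.1346, 0.2137]
ee_rot: [0.936, 0.007, 0.351, -0.012]
contact_force: [0.2, -0.1, 0.6]
gripper_width: 0.0613
grip_force: 0.0
[-0.113, 0.132, 0.296, 0.013, -0.024, -0.051]
[[292.1, 208.7], [352.8, 206.3], [352.0, 276.3], [294.5, 278.6]]
```

View pics/w2.png

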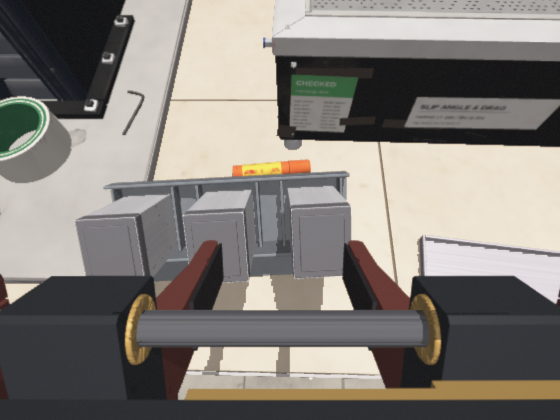

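The lid of the right tin spans about (290–349, 217–276), against my predicted (292–353, 207–278), so the rack estimate holds to a few mm. The move fell short because of the row limits, so I'll use smaller steps.

```bash
python3 -m creep '[-0.02,0.03,0.06,0.003,-0.005,-0.01,0.7, -0.02,0.03,0.06,0.003,-0.005,-0.01,0.7, -0.02,0.03,0.06,0.003,-0.005,-0.01,0.7, -0.025,0.02,0.06,0.003,-0.005,-0.01,0.7, -0.025,0.02,0.06,0,-0.005,-0.01,0.7]'
python3 -m creep '[0,0,0,0,0,0,0.7]'
python3 - <<'E'
from h import *
plan(rackpt(-.086,.125),RT,1);print(r.observe()['joints'])
d=r.get_image("wrist"); 
np.save("w2.npy",d,allow_pickle=True)
b=rackpt(-.086,.1); ry=R.from_euler('z',RYAW); u=ry.apply([.766,0,.643])*.03; v=ry.apply([0,.024,0])
q=project(d,[b+u+v,b+u-v,b-u-v,b-u+v]);print(q.round(1).tolist())
cv2.imwrite("pics/w3.png",cv2.resize(d["pixels"][140:340,180:460,::-1],None,fx=2.5,fy=2.5,interpolation=2))
E
```

```text
t: 2.92
ee_pos: [0.448, -0.1638, 0.1707]
ee_rot: [0.941, 0.025, 0.337, -0.015]
contact_force: [0.1, 0.2, -0.7]
gripper_width: 0.0613
grip_force: 0.0
t: 3.05
ee_pos: [0.448, -0.1637, 0.1708]
ee_rot: [0.941, 0.025, 0.337, -0.015]
contact_force: [0.2, -0.6, 0.2]
gripper_width: 0.0611
grip_force: 0.0
[-0.033, 0.014, 0.138, -0.011, 0.012, -0.011]
[-0.91782231 -0.25845072  1.3676836   2.5382887  -1.03234913  0.12799287
 -0.00257925]
[[251.3, 193.1], [323.9, 192.6], [321.8, 275.5], [254.0, 275.7]]
```

View pics/w3.png

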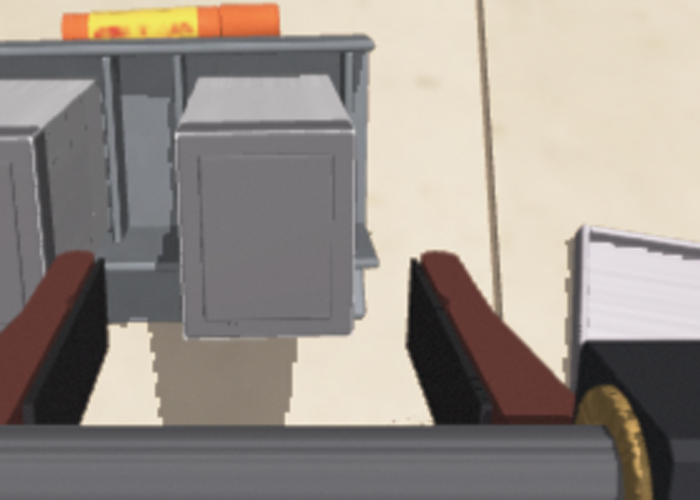

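The joints explain the shortfall. j4, j5 and j6 sit at their limits with a 40° tilt this close to the base. The jaws close along the rack's y axis, so the tool's tilt can differ from the tin's. I'll fit a quick kinematic model to choose a feasible tilt.

```bash
cat > kin.py <<'E'
import numpy as np,itertools
from scipy.spatial.transform import Rotation as R
LO=np.array([-2.95,-.29,-1.47,.14,-1.03,.13,-2.86]);HI=np.array([2.95,1.99,1.44,2.54,4.17,1.85,2.86])
def fk(q,s,off,L,o5=0):
    z=lambda a:R.from_euler('z',a); y=lambda a:R.from_euler('y',a)
    A=z(s[0]*q[0]+off[0])*y(q[1]); B=A*z(s[1]*q[2]+off[1])*y(q[3]); C=B*z(s[2]*q[4]+off[2])*y(q[5]); D=C*z(s[3]*q[6]+off[3])
    e=lambda R_:R_.apply([0,0,1.]); h,a,b,c=L
    return np.array([0,0,h])+a*e(A)+b*e(B)+c*e(C),D
E
python3 - <<'E'
from kin import *
from plant import r
from scipy.optimize import least_squares
o=r.observe()
D=[([1.108,.412,-.013,1.597,.006,1.134,-.082],[.24,-.576,.222],[.981,.196,0,-.001]),(o["joints"],o["ee_pos"],o["ee_rot"])]
res=[]
for s in itertools.product([-1,1],repeat=4):
    for o7 in (0,np.pi/2,np.pi,-np.pi/2):
        def f(x):
            e=[]
            for q,p,w in D:
                P,Q=fk(q,s,[x[0],x[1],x[2],x[3]],x[4:8]); e+=[*(P-p),*(.3*(Q.inv()*R.from_quat(w)).as_rotvec())]
            return np.array(e)
        m=least_squares(f,[0,0,0,o7,.3,.5,.4,.25]); res.append((m.cost,s,o7,m.x.round(3).tolist()))
res.sort(key=lambda t:t[0])
for t in res[:6]: print(t)
E
```

```text
(np.float64(0.00010253679830288336), (-1, -1, -1, -1), 0, [-0.02, -0.064, 0.018, 1.484, 0.332, 0.519, 0.461, 0.391])
(np.float64(0.00010253679830291585), (-1, -1, -1, -1), -1.5707963267948966, [-0.02, -0.064, 0.018, -4.799, 0.332, 0.519, 0.461, 0.391])
(np.float64(0.0001025367983035638), (-1, -1, -1, -1), 3.141592653589793, [-0.02, -0.064, 0.018, 1.484, 0.332, 0.519, 0.461, 0.391])
(np.float64(0.00010253679830360305), (-1, -1, -1, -1), 1.5707963267948966, [-0.02, -0.064, 0.018, 1.484, 0.332, 0.519, 0.461, 0.391])
(np.float64(0.0004146122520559125), (-1, -1, -1, 1), 1.5707963267948966, [-0.201, 0.155, -0.073, 1.668, 0.324, 0.49, 0.476, 0.355])
(np.float64(0.00041461225205811453), (-1, -1, -1, 1), 3.141592653589793, [-0.201, 0.155, -0.073, 1.668, 0.324, 0.49, 0.476, 0.355])
```

```bash
cat >> kin.py <<'E'
S=(-1,-1,-1,-1);X=[-.02,-.064,.018,1.484];L=[.332,.519,.461,.391]
from scipy.optimize import least_squares
def ik(p,rot,seeds=25,fixed=None):
    best=None; rng=np.random.default_rng(0); mid=(LO+HI)/2
    for k in range(seeds):
        q0=np.clip(rng.uniform(LO,HI),LO+.05,HI-.05)
        if k%2==0: q0[[0,2,4]]=rng.normal([-np.arctan2(p[1],p[0]),0,0],.4)
        def f(q):
            P,Q=fk(q,S,X,L); return np.r_[20*(P-p),10*(Q.inv()*rot).as_rotvec(),.02*((q-mid)/(HI-LO))]
        m=least_squares(f,np.clip(q0,LO+.01,HI-.01),bounds=(LO,HI),max_nfev=60); e=np.abs(f(m.x)[:6]).max(); mg=np.minimum(m.x-LO,HI-m.x).min()
        if e<.05 and (best is None or mg>best[0]): best=(mg,m.x)
    return best
E
time python3 - <<'E'
from h import *; from kin import *
for deg in (0,15,25,32,40):
    row=[]
    for y in (-.086,.086):
        for h in (.072,.16):
            g=rackpt(y,h); Q=tool(RYAW,np.deg2rad(deg)); b=ik(g+.0187*Q.apply([0,0,1]),Q); row.append(None if b is None else (round(b[0],2),b[1].round(2).tolist()))
    print("rack tilt",deg); [print("   ",x) for x in row]
for deg in (0,-8,-15,-25,-40):
    for yw in (-6,-38):
        g=np.array([.463,-.369,.075]);Q=tool(np.deg2rad(yw),np.deg2rad(deg)); b=ik(g+.0187*Q.apply([0,0,1]),Q); print("tray",deg,yw,b and (round(b[0],2),b[1].round(2).tolist()))
E
```

```text
rack tilt 0
    (np.float64(0.57), [-0.13, 0.47, 0.48, 1.97, -0.32, 0.79, -0.98])
    (np.float64(0.5), [-0.39, 0.34, 0.81, 2.04, -0.31, 0.91, -0.92])
    (np.float64(0.48), [-0.47, 0.41, 0.46, 2.06, -0.28, 0.75, -1.34])
    (np.float64(0.41), [-0.78, 0.24, 0.78, 2.13, -0.22, 0.87, -1.37])
rack tilt 15
    (np.float64(0.35), [0.02, 0.33, 0.35, 2.19, -0.56, 0.48, -0.69])
    (np.float64(0.3), [0.87, 0.12, -0.52, 2.24, -0.12, 0.57, -1.05])
    (np.float64(0.26), [-0.5, 0.28, 0.47, 2.28, -0.43, 0.39, -1.18])
    (np.float64(0.2), [0.08, 0.02, -0.16, 2.34, -0.01, 0.52, -1.58])
rack tilt 25
    (np.float64(0.1), [0.59, 0.28, -0.22, 2.32, -0.8, 0.23, -0.36])
    (np.float64(0.18), [1.65, 0.15, -1.26, 2.36, -0.24, 0.36, -0.86])
    (np.float64(0.05), [0.64, 0.27, -0.8, 2.43, 1.21, 0.18, -2.76])
    (np.float64(0.06), [0.05, -0.06, -0.11, 2.48, -0.1, 0.28, -1.47])
rack tilt 32
    (np.float64(0.1), [1.54, 0.71, -1.37, 2.4, 1.69, 0.39, -2.65])
    (np.float64(0.09), [1.75, 0.13, -1.27, 2.45, -0.82, 0.28, -0.23])
    (np.float64(0.01), [0.96, 0.43, -1.19, 2.53, 2.04, 0.39, 2.75])
    None
rack
[... 203 characters left out ...]
8), [0.31, 0.59, 0.4, 1.82, -0.33, 0.81, -1.35])
tray -8 -6 (np.float64(0.83), [0.98, 0.67, -0.59, 1.71, 0.47, 1.01, -1.48])
tray -8 -38 (np.float64(0.85), [0.85, 0.64, -0.35, 1.69, 0.21, 0.99, -1.81])
tray -15 -6 (np.float64(0.76), [0.33, 0.71, 0.3, 1.6, -0.09, 1.09, -1.04])
tray -15 -38 (np.float64(0.71), [0.62, 0.7, -0.02, 1.57, -0.01, 1.14, -1.62])
tray -25 -6 (np.float64(0.55), [0.49, 0.79, 0.02, 1.45, 0.16, 1.3, -1.25])
tray -25 -38 (np.float64(0.48), [0.63, 0.82, -0.03, 1.39, 0.0, 1.37, -1.63])
tray -40 -6 (np.float64(0.26), [0.3, 1.0, 0.3, 1.22, 0.04, 1.59, -1.15])
tray -40 -38 (np.float64(0.14), [0.64, 1.02, -0.05, 1.12, 0.01, 1.71, -1.64])
real	0m20.480s
user	0m20.984s
sys	0m0.052s
```

```bash
cat >> h.py <<'E'
def tcp(g,Q): return np.asarray(g)+.0187*Q.apply([0,0,1])
RT=tool(RYAW,np.deg2rad(10))
E
python3 - <<'E'
from h import *
print(tcp(rackpt(-.086,.14),RT)); plan(tcp(rackpt(-.086,.14),RT),RT,5)
d=np.load("w1.npy",allow_pickle=True).item(); print("machine legs",plane(d,[(315,130)],0))
E
```

```text
[ 0.45731001 -0.16614944  0.1318241 ]
[-0.014, 0.003, 0.029, -0.003, -0.131, -0.001]
[-0.011, 0.003, 0.03, -0.003, -0.131, -0.001]
[-0.008, 0.003, 0.031, -0.003, -0.131, -0.001]
[-0.005, 0.003, 0.032, -0.003, -0.131, -0.001]
[-0.002, 0.003, 0.032, -0.003, -0.131, -0.001]
machine legs [[ 0.66804981 -0.1402748   0.        ]]
```

```bash
python3 -m creep '[-0.02,0,0,0,-0.13,0,0.7, -0.015,0,0,0,-0.13,0,0.7, -0.01,0,0,0,-0.13,0,0.7, 0,0,0,0,-0.13,0,0.7, 0,0,0,0,-0.13,0,0.7]'
python3 -m creep '[0,0,0,0,0,0,0.7]'
python3 - <<'E'
from h import *
print(r.observe()['joints'].round(2)); plan(tcp(rackpt(-.086,.13),RT),RT,2)
E
```

```text
t: 3.72
ee_pos: [0.4393, -0.1635, 0.164]
ee_rot: [0.995, 0.028, 0.09, -0.009]
contact_force: [0.1, 0.1, -0.0]
gripper_width: 0.0615
grip_force: 0.0
t: 3.85
ee_pos: [0.4409, -0.1635, 0.1639]
ee_rot: [0.995, 0.029, 0.092, -0.008]
contact_force: [-0.4, -0.7, -1.0]
gripper_width: 0.0614
grip_force: 0.0
[-0.56  0.16  0.99  2.2  -0.35  0.72 -0.85]
[0.03, 0.008, 0.086, -0.006, -0.006, 0.0]
[0.03, 0.008, 0.086, -0.006, -0.006, 0.0]
```

The close-up puts the lid corners within 3 px (about 2 mm) of prediction, and the joints are comfortable again. I'll descend and grip the right tin.

```bash
python3 -m creep '[0.03,0.008,0.086,-0.006,-0.006,0,0.7, 0.03,0.008,0.086,-0.006,-0.006,0,0.7, 0,0,0,0,0,0,0.7]'
python3 - <<'E'
from h import *
plan(tcp(rackpt(-.086,.072),RT),RT,4)
E
```

```text
t: 4.22
ee_pos: [0.4611, -0.1655, 0.1233]
ee_rot: [0.996, 0.028, 0.087, -0.004]
contact_force: [-0.8, 0.2, -0.1]
gripper_width: 0.0616
grip_force: 0.0
[0.032, 0.0, 0.05, -0.001, 0.0, -0.001]
[0.032, 0.0, 0.05, -0.001, 0.0, -0.001]
[0.032, 0.0, 0.05, -0.001, 0.0, -0.001]
[0.032, 0.0, 0.05, -0.001, 0.0, -0.001]
```

```bash
python3 -m creep '[0.032,0,0.05,0,0,0,0.7, 0.032,0,0.05,0,0,0,0.7, 0.032,0,0.05,0,0,0,0.7, 0.032,0,0.05,0,0,0,0.7, 0,0,0,0,0,0,0.7]'
python3 -m creep '[0,0,0,0,0,0,0, 0,0,0,0,0,0,0, 0,0,0,0,0,0,0, 0,0,0,0,0,0,0]'
```

```text
t: 4.85
ee_pos: [0.503, -0.1628, 0.0806]
ee_rot: [0.996, 0.029, 0.088, -0.004]
contact_force: [-0.6, -0.4, -0.1]
gripper_width: 0.0616
grip_force: 0.0
t: 5.35
ee_pos: [0.5028, -0.1628, 0.0814]
ee_rot: [0.996, 0.029, 0.088, -0.004]
contact_force: [-3.3, -0.6, 4.5]
gripper_width: 0.0481
grip_force: 29.8
```

```bash
python3 -m creep '[-0.016,0,-0.027,0,0,0,0, -0.02,0,-0.035,0,0,0,0, -0.02,0,-0.035,0,0,0,0, 0,0,0,0,0,0,0, 0,0,0,0,0,0,0]'
python3 - <<'E'
from h import *
for k in("contact_force","wrist_torque","grip_force","joints","ee_pos"): print(k,np.round(r.observe()[k],3))
E
```

```text
t: 5.98
ee_pos: [0.4851, -0.1636, 0.1027]
ee_rot: [0.996, 0.029, 0.088, -0.004]
contact_force: [0.1, 0.7, -2.1]
gripper_width: 0.0481
grip_force: 29.8
contact_force [ 0.07   0.731 -2.067]
wrist_torque [-0.024  0.205  0.031]
grip_force 29.844
joints [-0.401  0.377  0.835  2.168 -0.616  0.64  -0.65 ]
ee_pos [ 0.485 -0.164  0.103]
```

It reads about 2 N, so this tin is empty. I'll put it back and release it.

```bash
python3 -m creep '[0.02,0,0.035,0,0,0,0]'; python3 -m creep '[0.02,0,0.032,0,0,0,0, 0.016,0,0.027,0,0,0,0, 0,0,0,0,0,0,0]'
python3 -m creep '[0,0,0,0,0,0,0.7, 0,0,0,0,0,0,0.7, 0,0,0,0,0,0,0.7]'
python3 - <<'E'
from h import *
print(tcp(rackpt(-.086,.13),RT),tcp(rackpt(0,.13),RT));plan(tcp(rackpt(-.086,.14),RT),RT,5);plan(tcp(rackpt(0,.14),RT),RT,4,(tcp(rackpt(-.086,.14),RT),RT))
E
```

```text
t: 6.1
ee_pos: [0.4919, -0.1634, 0.0948]
ee_rot: [0.996, 0.029, 0.088, -0.004]
contact_force: [-0.4, 0.3, -2.6]
gripper_width: 0.0478
grip_force: 29.8
t: 6.48
ee_pos: [0.5031, -0.163, 0.0812]
ee_rot: [0.996, 0.029, 0.088, -0.003]
contact_force: [-0.7, 0.6, -2.0]
gripper_width: 0.048
grip_force: 29.9
t: 6.85
ee_pos: [0.503, -0.1628, 0.082]
ee_rot: [0.996, 0.029, 0.088, -0.004]
contact_force: [0.2, -0.3, 0.4]
gripper_width: 0.061
grip_force: 0.0
[ 0.46372934 -0.1657793   0.1241641 ] [ 0.45877884 -0.07992191  0.1241641 ]
[-0.029, 0.0, -0.046, -0.001, -0.001, 0.0]
[-0.029, 0.0, -0.046, -0.001, -0.001, 0.0]
[-0.029, 0.0, -0.046, -0.001, -0.001, 0.0]
[-0.029, 0.001, -0.046, -0.001, -0.001, 0.0]
[-0.029, 0.001, -0.046, -0.001, -0.001, 0.0]
[0.0, -0.086, 0.0, 0.0, 0.0, 0.0]
[0.0, -0.086, 0.0, 0.0, 0.0, 0.0]
[0.0, -0.086, 0.0, 0.0, 0.0, 0.0]
[0.0, -0.086, 0.0, 0.0, 0.0, 0.0]
```

```bash
python3 -m creep '[-0.03,0,-0.048,0,0,0,0.7, -0.04,0,-0.065,0,0,0,0.7, -0.04,0,-0.065,0,0,0,0.7, -0.04,0,-0.065,0,0,0,0.7, -0.03,0,-0.065,0,0,0,0.7]'
python3 -m creep '[-0.02,0,-0.065,0,0,0,0.7, 0,-0.086,0,0,0,0,0.7, 0,-0.086,0,0,0,0,0.7, 0,-0.086,0,0,0,0,0.7, 0,-0.086,0,0,0,0,0.7]'
python3 - <<'E'
from h import *
print(r.observe()['joints'].round(2));plan(tcp(rackpt(0,.072),RT),RT,6)
E
```

```text
t: 7.48
ee_pos: [0.444, -0.1665, 0.1506]
ee_rot: [0.996, 0.028, 0.088, -0.004]
contact_force: [0.6, 0.2, 0.3]
gripper_width: 0.0615
grip_force: 0.0
t: 8.1
ee_pos: [0.4317, -0.0805, 0.1653]
ee_rot: [0.996, 0.029, 0.088, -0.004]
contact_force: [0.2, -0.3, -0.3]
gripper_width: 0.0616
grip_force: 0.0
[-0.88  0.05  1.05  2.27 -0.13  0.68 -1.26]
[0.032, 0.001, 0.064, -0.001, -0.0, -0.0]
[0.032, 0.001, 0.064, -0.001, -0.0, -0.0]
[0.032, 0.001, 0.064, -0.001, -0.0, -0.0]
[0.032, 0.001, 0.064, -0.001, -0.0, -0.0]
[0.032, 0.001, 0.064, -0.001, -0.0, -0.0]
[0.032, 0.001, 0.064, -0.001, -0.0, -0.0]
```

```bash
python3 -m creep '[0.032,0.001,0.064,0,0,0,0.7, 0.032,0.001,0.064,0,0,0,0.7, 0.032,0.001,0.064,0,0,0,0.7, 0.032,0.001,0.064,0,0,0,0.7, 0.032,0.001,0.064,0,0,0,0.7]'
python3 -m creep '[0.032,0.001,0.064,0,0,0,0.7, 0,0,0,0,0,0,0, 0,0,0,0,0,0,0, 0,0,0,0,0,0,0, 0,0,0,0,0,0,0]'
python3 -m creep '[-0.016,0,-0.027,0,0,0,0, -0.02,0,-0.035,0,0,0,0, -0.02,0,-0.035,0,0,0,0, 0,0,0,0,0,0,0, 0,0,0,0,0,0,0]'
```

```text
t: 8.72
ee_pos: [0.4857, -0.0791, 0.0934]
ee_rot: [0.996, 0.029, 0.088, -0.004]
contact_force: [-0.6, -0.8, 0.3]
gripper_width: 0.0617
grip_force: 0.0
t: 9.35
ee_pos: [0.4957, -0.0783, 0.0794]
ee_rot: [0.996, 0.029, 0.088, -0.004]
contact_force: [-6.1, 2.5, 7.3]
gripper_width: 0.0481
grip_force: 29.9
t: 9.98
ee_pos: [0.4787, -0.0793, 0.1006]
ee_rot: [0.996, 0.029, 0.088, -0.004]
contact_force: [0.9, 0.1, -5.5]
gripper_width: 0.0482
grip_force: 29.9
```

It reads 5.5 N, so the middle tin is full. I'll lift it clear and carry it towards the tray.

```bash
python3 -m creep '[-0.04,0,-0.065,0,0,0,0, -0.04,0,-0.065,0,0,0,0, -0.04,0,-0.065,0,0,0,0, 0,0,-0.13,0,0,0,0, 0,0,-0.15,0,0,0,0]'
python3 -m creep '[0,0,-0.1,0,0,0,0, 0,0,0,0,0,0,0]'
cat >> h.py <<'E'
TX,TY,TYAW=.463,-.369,np.deg2rad(-5.8)
def traypt(x,y,z): return np.array([TX,TY,0])+R.from_euler('z',TYAW).apply([x,y,z])
TT=tool(TYAW,np.deg2rad(-30))
E
python3 - <<'E'
from h import *
print(r.observe()['joints'].round(2));plan(tcp(traypt(-.005,-.044,.16),TT),TT,12)
d=np.load("w1.npy",allow_pickle=True).item(); print("tray corner w1",plane(d,[(440,215)],.012),traypt(.055,.09,0))
E
```

```text
t: 10.6
ee_pos: [0.4274, -0.0824, 0.2092]
ee_rot: [0.996, 0.029, 0.086, -0.003]
contact_force: [-1.3, 3.0, -4.8]
gripper_width: 0.0479
grip_force: 29.9
t: 10.85
ee_pos: [0.4248, -0.0815, 0.2351]
ee_rot: [0.996, 0.03, 0.089, -0.006]
contact_force: [-0.0, 0.3, -5.5]
gripper_width: 0.0478
grip_force: 29.9
[-1.02 -0.22  1.02  2.19  0.22  0.9  -1.63]
[-0.005, 0.11, 0.029, 0.002, -0.074, 0.017]
[-0.002, 0.11, 0.029, 0.002, -0.074, 0.017]
[0.001, 0.111, 0.029, 0.002, -0.074, 0.017]
[0.004, 0.111, 0.029, 0.002, -0.074, 0.017]
[0.007, 0.11, 0.028, 0.002, -0.074, 0.017]
[0.01, 0.11, 0.027, 0.002, -0.074, 0.017]
[0.014, 0.11, 0.027, 0.002, -0.074, 0.017]
[0.017, 0.11, 0.025, 0.002, -0.074, 0.017]
[0.02, 0.11, 0.024, 0.002, -0.074, 0.017]
[0.022, 0.11, 0.023, 0.002, -0.074, 0.017]
[0.025, 0.109, 0.021, 0.002, -0.074, 0.017]
[0.028, 0.109, 0.019, 0.002, -0.074, 0.017]
tray corner w1 [[ 0.5267431  -0.29064822  0.012     ]] [ 0.52681351 -0.28501883  0.        ]
```

```bash
python3 -m creep '[0,0.11,0.01,0.002,-0.074,0.017,0, 0,0.11,0.01,0.002,-0.074,0.017,0, 0,0.11,0.01,0.002,-0.074,0.017,0, 0,0.11,0.01,0.002,-0.074,0.017,0, 0.005,0.11,0.03,0.002,-0.074,0.017,0]'
python3 -m creep '[0.01,0.11,0.03,0.002,-0.074,0.017,0, 0.015,0.11,0.03,0.002,-0.074,0.017,0, 0.02,0.11,0.03,0.002,-0.074,0.017,0, 0.02,0.11,0.03,0.002,-0.074,0.017,0, 0.02,0.11,0.03,0.002,-0.074,0.017,0]'
python3 -m creep '[0.025,0.11,0.03,0.002,-0.074,0.017,0, 0.03,0.11,0.03,0.002,-0.074,0.017,0, 0,0,0,0,0,0,0]'
python3 - <<'E'
from h import *
print(r.observe()['joints'].round(2));plan(tcp(traypt(-.005,-.044,.085),TT),TT,5)
d=r.get_image("side"); cv2.imwrite("pics/s2.png",cv2.resize(d["pixels"][80:240,280:460,::-1],None,fx=3,fy=3,interpolation=2))
E
```

```text
t: 11.48
ee_pos: [0.4263, -0.2109, 0.2122]
ee_rot: [0.998, -0.002, -0.057, -0.006]
contact_force: [0.2, 0.2, -4.7]
gripper_width: 0.048
grip_force: 29.9
t: 12.1
ee_pos: [0.4342, -0.3481, 0.1681]
ee_rot: [0.979, -0.034, -0.201, -0.009]
contact_force: [0.5, -0.2, -5.1]
gripper_width: 0.0476
grip_force: 29.9
t: 12.48
ee_pos: [0.435, -0.4037, 0.1469]
ee_rot: [0.965, -0.047, -0.258, -0.01]
contact_force: [-0.1, 0.5, -5.5]
gripper_width: 0.048
grip_force: 30.0
[ 0.    0.94  1.01  1.43 -0.38  1.52 -0.66]
[0.038, 0.005, 0.05, 0.002, -0.0, 0.001]
[0.038, 0.005, 0.05, 0.002, -0.0, 0.001]
[0.038, 0.005, 0.05, 0.002, -0.0, 0.001]
[0.038, 0.005, 0.05, 0.002, -0.0, 0.001]
[0.038, 0.005, 0.05, 0.002, -0.0, 0.001]
```

View pics/s2.png

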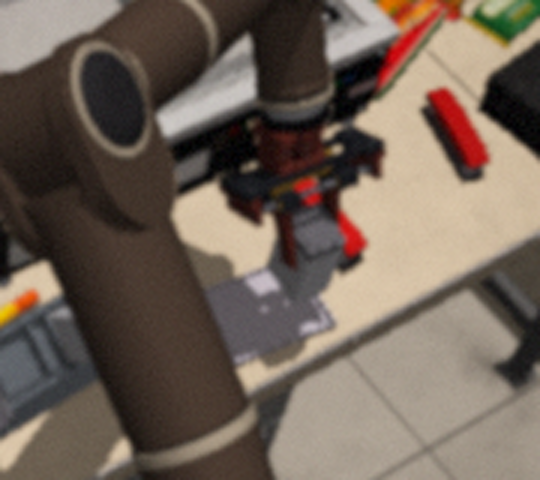

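The tin hangs upright at crop (310,255), over the right half of the tray at (265,310). The elbow is well clear. I'll lower it.

```bash
python3 -m creep '[0.038,0.005,0.05,0.002,0,0,0, 0.038,0.005,0.05,0.002,0,0,0, 0.038,0.005,0.05,0.002,0,0,0, 0.038,0.005,0.05,0.002,0,0,0, 0.038,0.005,0.05,0.002,0,0,0]'
python3 -m creep '[0,0,0,0,0,0,0]'
python3 - <<'E'
from h import *
plan(tcp(traypt(-.005,-.044,.078),TT),TT,2)
E
```

```text
t: 13.15
ee_pos: [0.4461, -0.409, 0.0729]
ee_rot: [0.966, -0.048, -0.255, -0.014]
contact_force: [0.0, -0.5, -5.4]
gripper_width: 0.0481
grip_force: 30.0
t: 13.28
ee_pos: [0.4455, -0.4086, 0.0725]
ee_rot: [0.965, -0.048, -0.256, -0.015]
contact_force: [0.4, -1.0, -4.5]
gripper_width: 0.048
grip_force: 30.0
[0.009, 0.006, 0.019, -0.002, -0.003, 0.002]
[0.009, 0.006, 0.019, -0.002, -0.003, 0.002]
```

```bash
python3 -m creep '[0.006,0.005,0.01,0,0,0,0, 0.006,0.005,0.01,0,0,0,0, 0.006,0,0.01,0,0,0,0]'
python3 -m creep '[0.004,0,0.007,0,0,0,0]'
python3 -m creep '[0.004,0,0.007,0,0,0,0]'
python3 -m creep '[0.002,0,0.0035,0,0,0,0]'
```

```text
t: 13.65
ee_pos: [0.4458, -0.4118, 0.0655]
ee_rot: [0.966, -0.048, -0.255, -0.014]
contact_force: [0.2, 0.0, -4.3]
gripper_width: 0.0477
grip_force: 30.0
t: 13.78
ee_pos: [0.4458, -0.4114, 0.0632]
ee_rot: [0.966, -0.048, -0.255, -0.014]
contact_force: [1.0, -0.4, -6.0]
gripper_width: 0.0479
grip_force: 30.0
t: 13.9
ee_pos: [0.4459, -0.4115, 0.0612]
ee_rot: [0.966, -0.048, -0.255, -0.014]
contact_force: [-0.9, 0.7, -5.3]
gripper_width: 0.0475
grip_force: 30.0
t: 14.02
ee_pos: [0.4458, -0.4114, 0.0601]
ee_rot: [0.966, -0.048, -0.256, -0.014]
contact_force: [1.0, 1.0, -5.9]
gripper_width: 0.0478
grip_force: 30.0
```

```bash
python3 -m creep '[0.002,0,0.0035,0,0,0,0]'
python3 -m creep '[0.002,0,0.0035,0,0,0,0]'
python3 -m creep '[0.002,0,0.0035,0,0,0,0]'
python3 -m creep '[0,0,0,0,0,0,0]'
```

```text
t: 14.15
ee_pos: [0.4459, -0.4115, 0.0597]
ee_rot: [0.966, -0.048, -0.256, -0.014]
contact_force: [1.8, 2.0, 3.4]
gripper_width: 0.0477
grip_force: 30.0
t: 14.28
ee_pos: [0.4459, -0.4115, 0.0597]
ee_rot: [0.966, -0.048, -0.256, -0.014]
contact_force: [1.1, 3.2, 10.4]
gripper_width: 0.0482
grip_force: 30.0
t: 14.4
ee_pos: [0.446, -0.4115, 0.0596]
ee_rot: [0.966, -0.048, -0.256, -0.014]
contact_force: [2.2, 5.0, 16.7]
gripper_width: 0.0475
grip_force: 30.0
t: 14.52
ee_pos: [0.446, -0.4115, 0.0596]
ee_rot: [0.966, -0.048, -0.256, -0.014]
contact_force: [2.3, 3.6, 12.5]
gripper_width: 0.0478
grip_force: 30.0
```

The force reversal at the expected height shows the tin is down on the tray. I'll release it and rise.

```bash
python3 -m creep '[0,0,0,0,0,0,0.7, 0,0,0,0,0,0,0.7, 0,0,0,0,0,0,0.7, -0.02,0,-0.035,0,0,0,0.7, -0.06,0,-0.1,0,0,0,0.7]'
python3 -m creep '[-0.08,0,-0.13,0,0,0,0.7, -0.08,0,-0.13,0,0,0,0.7, -0.07,0,-0.12,0,0,0,0.7, 0,0,0,0,0,0,0.7]'
python3 - <<'E'
from h import *
print(r.observe()['joints'].round(2));plan([.427,.0055,.205],RT,14)
d=r.get_image("wrist"); cv2.imwrite("pics/w4.png",d["pixels"][:,:,::-1])
E
```

```text
t: 15.15
ee_pos: [0.4446, -0.411, 0.0961]
ee_rot: [0.965, -0.048, -0.257, -0.015]
contact_force: [-0.0, -0.3, 0.2]
gripper_width: 0.0617
grip_force: 0.0
t: 15.65
ee_pos: [0.4423, -0.4129, 0.2108]
ee_rot: [0.966, -0.048, -0.254, -0.013]
contact_force: [0.0, 0.3, -0.4]
gripper_width: 0.0614
grip_force: 0.0
[ 0.02  0.89  1.03  1.34 -0.34  1.63 -0.65]
[-0.013, -0.119, 0.009, -0.002, 0.062, -0.014]
[-0.012, -0.119, 0.009, -0.002, 0.062, -0.014]
[-0.012, -0.119, 0.008, -0.002, 0.062, -0.014]
[-0.011, -0.119, 0.007, -0.002, 0.062, -0.014]
[-0.01, -0.119, 0.006, -0.002, 0.062, -0.014]
[-0.008, -0.119, 0.006, -0.002, 0.062, -0.014]
[-0.007, -0.119, 0.005, -0.002, 0.062, -0.014]
[-0.006, -0.119, 0.004, -0.002, 0.062, -0.014]
[-0.005, -0.119, 0.004, -0.002, 0.062, -0.014]
[-0.004, -0.12, 0.003, -0.002, 0.062, -0.014]
[-0.003, -0.12, 0.003, -0.002, 0.062, -0.014]
[-0.002, -0.12, 0.003, -0.002, 0.062, -0.014]
[-0.0, -0.12, 0.002, -0.002, 0.062, -0.014]
[0.001, -0.12, 0.002, -0.002, 0.062, -0.014]
```

View pics/w4.png

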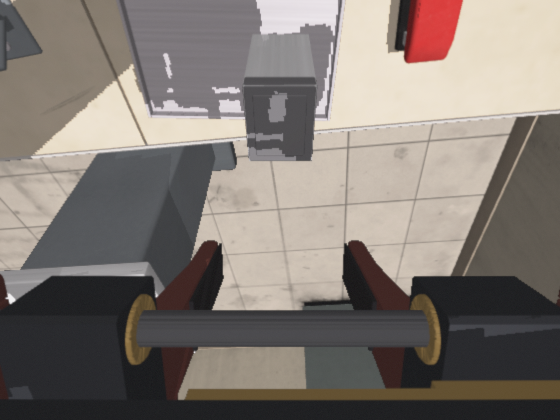

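The tin stands upright in the tray at (280,95), inside the right rim at (333,60). Next is the left tin.

```bash
python3 -m creep '[-0.013,-0.12,0.008,-0.002,0.062,-0.014,0.7, -0.012,-0.12,0.008,-0.002,0.062,-0.014,0.7, -0.012,-0.12,0.008,-0.002,0.062,-0.014,0.7, -0.011,-0.12,0.007,-0.002,0.062,-0.014,0.7, -0.01,-0.12,0.006,-0.002,0.062,-0.014,0.7]'
python3 -m creep '[-0.01,-0.12,0.006,-0.002,0.062,-0.014,0.7, -0.007,-0.12,0.005,-0.002,0.062,-0.014,0.7, -0.006,-0.12,0.004,-0.002,0.062,-0.014,0.7, -0.005,-0.12,0.004,-0.002,0.062,-0.014,0.7, -0.004,-0.12,0.003,-0.002,0.062,-0.014,0.7]'
python3 -m creep '[-0.003,-0.12,0.003,-0.002,0.062,-0.014,0.7, -0.002,-0.12,0.003,-0.002,0.062,-0.014,0.7, 0,-0.12,0.002,-0.002,0.062,-0.014,0.7, 0,-0.12,0.002,-0.002,0.062,-0.014,0.7, 0,0,0,0,0,0,0.7]'
python3 - <<'E'
from h import *
print(r.observe()['joints'].round(2)); plan(tcp(rackpt(.086,.14),RT),RT,5)
plan(tcp(rackpt(.086,.072),RT),RT,4,(tcp(rackpt(.086,.14),RT),RT))
d=r.get_image("wrist"); cv2.imwrite("pics/w5.png",d["pixels"][:,:,::-1])
b=rackpt(.086,.1); ry=R.from_euler('z',RYAW); u=ry.apply([.766,0,.643])*.03; v=ry.apply([0,.024,0])
print(project(d,[b+u+v,b+u-v,b-u-v,b-u+v]).round(1).tolist())
E
```

```text
t: 16.32
ee_pos: [0.4365, -0.2592, 0.2055]
ee_rot: [0.99, -0.021, -0.136, -0.012]
contact_force: [0.5, 0.6, -0.0]
gripper_width: 0.0613
grip_force: 0.0
t: 16.95
ee_pos: [0.4309, -0.1092, 0.2046]
ee_rot: [1.0, 0.005, -0.014, -0.009]
contact_force: [0.4, 1.2, 0.8]
gripper_width: 0.0619
grip_force: 0.0
t: 17.58
ee_pos: [0.4231, 0.0018, 0.2027]
ee_rot: [0.997, 0.027, 0.069, -0.007]
contact_force: [-0.2, -0.5, 0.6]
gripper_width: 0.0619
grip_force: 0.0
[-1.3  -0.15  1.13  2.23  0.18  0.85 -1.79]
[0.012, -0.001, 0.059, -0.002, 0.009, -0.001]
[0.011, -0.001, 0.059, -0.002, 0.009, -0.001]
[0.011, -0.002, 0.059, -0.002, 0.009, -0.001]
[0.01, -0.002, 0.059, -0.002, 0.009, -0.001]
[0.01, -0.002, 0.059, -0.002, 0.009, -0.001]
[0.034, 0.0, 0.059, 0.0, 0.0, 0.0]
[0.034, 0.0, 0.059, 0.0, 0.0, 0.0]
[0.034, 0.0, 0.059, 0.0, 0.0, 0.0]
[0.034, 0.0, 0.059, 0.0, 0.0, 0.0]
[[243.8, 132.5], [315.5, 132.3], [310.7, 196.0], [250.5, 196.1]]
```

View pics/w5.png

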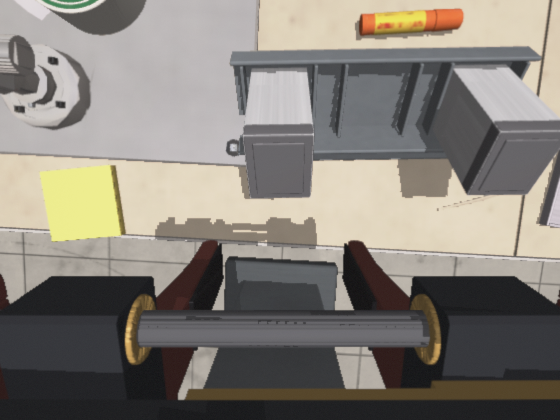

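The left lid sits at (245–311, 134–196), matching prediction. The right tin is still seated at (505,155) and the middle bay is empty. I'll grip and weigh the left tin.

```bash
python3 -m creep '[0.012,-0.001,0.059,-0.002,0.009,0,0.7, 0.011,-0.001,0.059,-0.002,0.009,0,0.7, 0.011,-0.002,0.059,-0.002,0.009,0,0.7, 0.01,-0.002,0.059,-0.002,0.009,0,0.7, 0.01,-0.002,0.059,-0.002,0.009,0,0.7]'
python3 -m creep '[0.034,0,0.059,0,0,0,0.7, 0.034,0,0.059,0,0,0,0.7, 0.034,0,0.059,0,0,0,0.7, 0.034,0,0.059,0,0,0,0.7, 0,0,0,0,0,0,0.7]'
python3 - <<'E'
from h import *
print(r.observe()['joints'].round(2)); plan(tcp(rackpt(.086,.072),RT),RT,1)
E
```

```text
t: 18.25
ee_pos: [0.4492, 0.0002, 0.1313]
ee_rot: [0.996, 0.023, 0.086, 0.0]
contact_force: [0.2, 0.2, 0.7]
gripper_width: 0.0614
grip_force: 0.0
t: 18.88
ee_pos: [0.4926, 0.0021, 0.079]
ee_rot: [0.996, 0.023, 0.086, 0.0]
contact_force: [0.1, -0.1, 0.4]
gripper_width: 0.0616
grip_force: 0.2
[-0.83  0.41  0.9   2.24 -0.65  0.55 -0.99]
[-0.004, -0.024, -0.004, 0.008, 0.004, -0.015]
```

```bash
python3 -m creep '[0,-0.022,-0.004,0.008,0.004,-0.015,0.7, 0,0,0,0,0,0,0, 0,0,0,0,0,0,0, 0,0,0,0,0,0,0, 0,0,0,0,0,0,0]'
python3 -m creep '[-0.016,0,-0.027,0,0,0,0, -0.02,0,-0.035,0,0,0,0, -0.02,0,-0.035,0,0,0,0, 0,0,0,0,0,0,0, 0,0,0,0,0,0,0]'
python3 -m creep '[0,0,0,0,0,0,0]'
```

```text
t: 19.5
ee_pos: [0.4921, 0.0101, 0.0812]
ee_rot: [0.996, 0.03, 0.088, -0.005]
contact_force: [-1.8, -1.1, 5.5]
gripper_width: 0.048
grip_force: 30.0
t: 20.12
ee_pos: [0.4741, 0.0092, 0.1025]
ee_rot: [0.996, 0.03, 0.088, -0.005]
contact_force: [1.6, 0.7, 1.9]
gripper_width: 0.0481
grip_force: 30.0
t: 20.25
ee_pos: [0.4742, 0.0091, 0.1023]
ee_rot: [0.996, 0.03, 0.088, -0.004]
contact_force: [1.2, 1.6, 1.6]
gripper_width: 0.0478
grip_force: 30.0
```

The positive Fz suggests the tin is still rubbing on the wall or a guide. I'll lift it free and read again.

```bash
python3 -m creep '[-0.02,0,-0.035,0,0,0,0, -0.02,0,-0.035,0,0,0,0, -0.02,0,-0.035,0,0,0,0, 0,0,0,0,0,0,0]'
python3 -m creep '[0,0,0,0,0,0,0]'
```

```text
t: 20.75
ee_pos: [0.4539, 0.0077, 0.1253]
ee_rot: [0.996, 0.03, 0.087, -0.005]
contact_force: [-0.2, -0.5, -0.5]
gripper_width: 0.048
grip_force: 30.0
t: 20.88
ee_pos: [0.4545, 0.0077, 0.1252]
ee_rot: [0.996, 0.03, 0.088, -0.004]
contact_force: [-0.5, 0.5, -1.5]
gripper_width: 0.0474
grip_force: 30.0
```

About 1 N, so the left tin is empty; the offset was only the front wall. I'll re-seat it.

```bash
python3 -m creep '[0.025,0,0.032,0,0,0,0, 0.02,0,0.035,0,0,0,0, 0.02,0,0.035,0,0,0,0, 0.02,0,0.035,0,0,0,0, 0,0,0,0,0,0,0]'
python3 -m creep '[0.02,0,0.033,0,0,0,0, 0.014,0,0.024,0,0,0,0, 0,0,0,0,0,0,0]'
```

```text
t: 21.5
ee_pos: [0.4815, 0.0088, 0.0948]
ee_rot: [0.996, 0.03, 0.087, -0.004]
contact_force: [-0.3, -0.3, -1.9]
gripper_width: 0.048
grip_force: 30.0
t: 21.88
ee_pos: [0.4925, 0.0099, 0.0826]
ee_rot: [0.996, 0.03, 0.088, -0.004]
contact_force: [-0.6, 1.1, -2.5]
gripper_width: 0.0474
grip_force: 30.0
```

```bash
python3 -m creep '[0,0,0.005,0,0,0,0]'; python3 -m creep '[0,0,0,0,0,0,0.7, 0,0,0,0,0,0,0.7, 0,0,0,0,0,0,0.7, -0.03,0,-0.048,0,0,0,0.7, -0.04,0,-0.065,0,0,0,0.7]'
python3 -m creep '[-0.04,0,-0.065,0,0,0,0.7, -0.04,0,-0.065,0,0,0,0.7, -0.03,0,-0.065,0,0,0,0.7, -0.02,0,-0.09,0,0,0,0.7, 0,0,0,0,0,0,0.7]'
python3 - <<'E'
from h import *
print(r.observe()['joints'].round(2)); ry=R.from_euler('z',RYAW); u=ry.apply([.766,0,.643])*.03; v=ry.apply([0,.024,0])
d=r.get_image("wrist"); cv2.imwrite("pics/w6.png",d["pixels"][:,:,::-1])
for y in (.086,-.086):
  b=rackpt(y,.1); print(project(d,[b+u+v,b+u-v,b-u-v,b-u+v]).round(1).tolist())
E
```

```text
t: 22.0
ee_pos: [0.4925, 0.0099, 0.0818]
ee_rot: [0.996, 0.03, 0.088, -0.004]
contact_force: [0.5, -0.1, -1.8]
gripper_width: 0.0477
grip_force: 30.0
t: 22.62
ee_pos: [0.4701, 0.0083, 0.1066]
ee_rot: [0.996, 0.03, 0.088, -0.004]
contact_force: [0.3, -0.4, 0.6]
gripper_width: 0.0611
grip_force: 0.0
t: 23.25
ee_pos: [0.4251, 0.01, 0.164]
ee_rot: [0.996, 0.032, 0.083, -0.01]
contact_force: [0.0, 0.8, -0.7]
gripper_width: 0.0612
grip_force: 0.0
[-1.39 -0.02  1.3   2.3   0.02  0.68 -1.61]
[[251.7, 131.2], [336.9, 131.9], [327.2, 207.3], [257.5, 206.5]]
[[558.5, 133.8], [644.3, 134.7], [578.9, 209.9], [508.6, 209.1]]
```

View pics/w6.png

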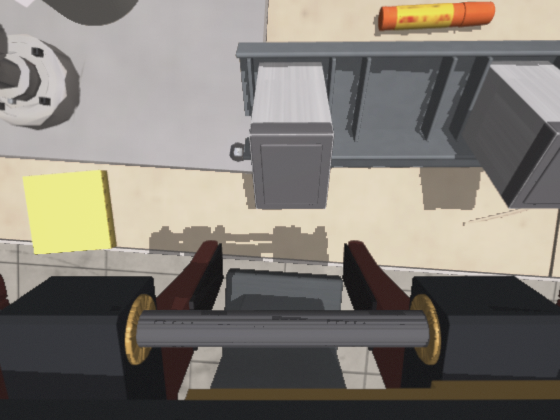

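The left lid at (251–331, 130–206) matches the seated prediction, the right tin is still seated, and the gripper is clear. The full tin is in the tray, so I'm handing in the job.

```bash
python3 -c "
from plant import r
print(r.close_job())"
```

```text
the job is handed in; nothing more can be done
None
```

I weighed all three tins and found one full: the middle one (about 5.5 N) now stands upright in the tray, and the two empties (about 1.5–2 N) are back in their bays; the job is handed in at about 23 s, but no verdict was returned.

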